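Set the shaker clamp's ratchet to tighten and clamp the sample jar

TASK

The sample jar stands in the bench shaker but its clamp is still slack, and the clamp's ratchet handle was left set to undo. Flip the ratchet's direction lever over to tighten, feel on a back stroke that the handle now clicks back freely, then work the handle to and fro until the rubber pad comes down and grips the jar firmly: stop when the push on the grip has grown to about half as much again as running the screw down takes (it must not near double: that crushes the jar). Then let go and leave the things lying in front of the shaker where they are.

Things in the scene. Friction and masses are not known exactly. Their poses are not given: they have to be found in the camera images.
- shaker: Bench shaker, fixed: grey motor box 170 x 150 x 51 mm with a black front panel; on it a steel platform (top 69 mm up) with a low rubber nest, and a clamp of two pillars (54 mm either side of the middle) under a grey crossbar 134 x 36 mm, 176 to 198 mm up. Origin: centre of its underside on the bench; x points from the front panel to the back, y to the left seen from the front, z up.
- screw_axis (a point): Point on the upright axis of the clamp screw, on which the ratchet handle turns too; 215 mm up, at the height of the handle's centreline. Clockwise from above lowers the pressure plate, 4 mm per rad; the screw does not rise. Running it down slowly takes 0.86 N m at the handle; every 10 N of pad force adds 0.04 N m. It holds by friction when let go.
- jar_seat (a point): Middle of the platform's top inside the nest, on the screw axis, 69 mm above the bench: where the jar stands.
- ratchet (a joint): Swing of the ratchet handle about the screw axis, rad. 0: straight out over the front panel; grows clockwise from above (to the shaker's left). Range -2 to 2; starts at 0 to 0.5. 16 teeth, 0.39 rad each: up to one tooth of slack before it takes up. Free-wheeling takes about 0.1 N m, for an instant up to 0.5 N m at each click. It stays where it is left.
- grip_mid (a point): Middle of the round black hand grip, 150 mm from the screw axis, 215 mm up; grip 22 mm thick, level and radial, 104 to 198 mm out; nearer in a bar 15 mm thick. Free below. Push here, square to the grip, moving slowly: 5.7 N running down, 8.4 N at 100 N on the jar, 11 N at 200 N. When the hand stops the reading sags, to about 0.7 of that after short steps of 0.05 rad: 3.8, 5.7 and 7.6 N.
- dir_lever (a joint): Turn of the dark steel direction lever about its upright pin in the neck (40 mm from the screw axis towards the grip), rad; it lies over the head. Sprung rests: about -0.40 = undo (drives anticlockwise), +0.40 = tighten (drives clockwise, free-wheels back). Positive: tab to the right seen from the grip's end. Starts at undo. It may stop at 0.19 on a tooth and click home as the handle moves.
- lever_tab (a point): Centre of the lever's upright thumb tab over the head, 12 mm (along the lever) x 8 mm x 17 mm high, 40 mm from the lever's pin. Its foot is 230 mm and its top 247 mm up, the head's flat top 226 mm. It stands 8 to 16 mm left or right of the handle's centreline, near the screw axis; 2 to 5 N sideways (10 N for an instant) sends it over the middle, then it snaps.
- pressure_plate: Aluminium plate guided on the two pillars, with a rubber-faced pad 41 mm in diameter below it; origin: centre of the pad's underside, z up. At the start 6 to 10 mm above the jar's lid; once on the lid, each 0.1 rad of screw adds about 43 N, so 0.25 rad past the first touch is about 100 N.
- jar: Small screw-lid sample jar, 47 mm in diameter, 56 mm high, standing in the nest under the pad; origin: centre of its underside, z along the jar upward. Keep it upright in its nest.
- jar_b: Bystander: small screw-lid jar, 48 x 56 mm, on the bench in front of the shaker; origin under its centre.
- brush: Bystander: flat paint brush lying on the bench, 158 mm long; origin under its middle.
- marker: Bystander: felt marker lying on the bench, 133 mm long; origin under its middle.

How it is judged (in metres and radians):
On the way, in this order (a step that is already met when the one before it is completed fails the run):
1. the direction lever has been flipped over to tighten (past 0.08 rad) and has stayed there for 0.6 s (value of joint dir_lever above 0.08 rad), for 0.6 s.
2. with the lever at tighten, the handle is swung back (anticlockwise) and free-wheels, for at least a moment faster than 0.15 rad/s (value of joint dir_lever above 0.08 rad and velocity of joint ratchet below -0.15 rad/s), for 0.08 s.
3. the pad has come down on the jar's lid (more than 10 N) (contact force between pressure_plate and jar above 10 N), for 0.1 s.
At the end, for the whole second after the job is handed in: The pad presses on the jar with 40 to 160 N (slow push at the grip 6.8 to 10 N; running down 5.7 N), the lever is at tighten (beyond 0.08 rad), the jar upright (within 0.06 rad) in its nest within 8 mm of the screw axis, the handle at rest (under 0.1 rad/s) and let go (contact force between pressure_plate and jar between 40 and 160 N and value of joint dir_lever above 0.08 rad and horizontal distance between jar and jar_seat below 0.008 m and angle between jar's own z axis and vertical below 0.06 rad and velocity of joint ratchet between -0.1 and 0.1 rad/s); the robot touches nothing.
It fails at once if the jar is crushed: more than 200 N from the pad (about 11 N of slow push at the middle of the grip) (contact force between pressure_plate and jar above 200 N).
It fails at once if a bystander in front of the shaker (jar, brush or marker) is moved by more than 20 mm (distance of any of jar_b, brush, marker from where it was at the start of the episode above 0.02 m).
It also fails if it takes over 72 s, if anything falls off the work surface, if the arm or the gripper's body presses on something with over 40 N, if the wrist force passes 120 N, or if a joint passes its speed limit or range.

ROBOT

A 6-joint arm with a two-finger parallel gripper is mounted at the origin on the work surface; the furniture and walls round the work are solid. World frame = base frame: x ahead of the robot, y to its left, z up, the work surface at z = 0. Lengths are in mm, angles in rad, forces in N, time in s.
With the tool pointing down it reaches from about 350 to 875 mm from the base axis. Payload 4.2 kg.
Tool frame: the origin (TCP) lies midway between the tips of the shut fingers; the grasp point (between the pads) lies 19 mm behind it (arm.tcp_to_grasp is the distance from the TCP to the grasp point, in mm); z points along the fingers, y is the line along which they close (so a half turn about z gives the same grasp; the last joint's range is limited). The gripper opens to 85 mm and grips with 20 to 120 N. Pads are 22 mm wide; open, the fingers measure 114 mm over their backs; the gripper's body (76 mm by 85 mm) begins 54 mm behind the grasp point. The pads swing forward as they close: fully open they stand 13 mm farther back than shut.
Start: joints at [-0.881, 0.385, 0.008, 0, -1.194, -0.259], TCP at [261.011, -567.867, 231.312] pointing down, gripper open.
Joint ranges: [-3.14, 3.14], [-1.21, 2.06], [-1.07, 1.41], [-3.16, 2.05], [-2.99, -0.16], [-3.1, 3.1]. Speed limits (rad/s): [2.79, 2.79, 3.14, 3.14, 3.14, 3.14].

INTERFACE

Orientations are given as a unit quaternion [x, y, z, w].
In Python, from bench import arm gives the robot as it stands.
- The arm moves only by the tool arm_command, never from a script. Its argument "rows" is a list of rows, each a list of 2 entries, a list of its own where there are three numbers: the shift along the tool's x, y, z as a fraction of full scale, then the turn, a rotation vector about the tool's x, y, z as a fraction of full scale. In form: [[[x, y, z], [wx, wy, wz]], ...]. A call has 1 to 5 rows; each row is the pose to reach, as a shift and turn from the pose commanded when the call began, along the tool's axes at that moment, turning the shorter way round; what a row does not reach only later rows make up. Full scale, the value 1, is 0.25 m for a shift and 180 degrees for a turn. A row lasts 1/10 s, in which the tool goes at most 50 mm and 8.59 degrees, less where a joint would pass 70% of its speed; a pose out of reach is approached as far as the arm can. A call with a number of a shift or a turn outside -1 to 1 is refused whole. A call with a gripper value outside its range is refused whole. "grip" is the opening, from 0 (shut) to 1 (fully open), set as the call begins (left out, the last holds). The fingers move at their own pace and stop on an object; the grip force is fixed at half the most. Time passes only in rows, so rows that repeat a pose let the fingers close. It gives the time, the measured TCP pose, the force, the opening and the grip force at its end, in the units of the state.
- arm.read_state(): the state, without advancing time (a new reading comes with each control period).
- arm.get_image(name): name is "scene" or "side" or "wrist"; returns (picture, depth): 384x512x3 uint8, blue, green, red; 384x512 float32, mm along the optical axis (not along the pixel's ray), 0 where there is no reading.
- arm.camera_info(name): a dict with "fx", "fy", "cx", "cy" (pixels), "extrinsics" (4x4, takes a point from camera to world coordinates). Camera axes: x right, y down, z forward; pixel columns grow to the right and rows downward; lengths in mm; the calibration is good to about 2 mm. A picture is of the moment at which its call begins: read the wrist's pose just before it. camera_info takes no time and is no camera call; for the wrist camera it gives the pose at the moment of the call.
- arm.job_done(): hands the job in; it is judged then, once.
Trained networks look in the newest picture that a camera, given by its name, has taken for a name from the list of things; names that differ only in an ending like _2 or _b are one class to them, and where a whole thing is asked for, a point or a joint stands for the part that bears it (a point fixed in the world has none). Each returns a list of dicts, best first, with "score" (0 to 1); they miss things now and then, are a little off and sometimes report something else, mostly with a low value. They report only what shows in the picture. A call takes as long as a camera call.
- arm.spot_in(camera, query): "position" ([column, row] in pixels, amid what is visible of it).
The state is a dict: "clock": time; "joints": joint angles; "joint_vel": joint speeds; "joint_efforts": joint torques, N m; "position": TCP position; "ee_rot": TCP orientation; "contact_force": force on the tool from outside, world axes, zero at the start; "wrist_torque": the same for the moment, N m; "gripper_width": finger opening in mm; "grasp_force": force on a finger pad.
Only numpy, scipy, OpenCV 4.12 (cv2) and the standard library are available. Lean on these libraries where they do the work, as an engineer would, in place of code of your own. Each camera call takes 0.05 s, during which the arm holds its last target. There are 200 camera calls.

## Working session

There is one attempt and no reset: what is moved stays moved. The work goes in short steps, Python scripts to look and compute and a tool call to move; the robot and the scene stay as the last step left them, time stands still between calls to the robot, and variables do not carry over. Pictures are saved under pics/ and viewed, at most 10 in all, crops included, and the job is handed in when it is done.

Besides the shell and the picture viewer there is one more tool, called as a command line: name --argument value ..., lists and objects as JSON in quotes. arm_command: Moves the arm, as the interface text tells. Shift numbers are shares of 0.25 m and turn numbers shares of 180 degrees, none past 1 either way. Its arguments: {"type":"object","properties":{"rows":{"type":"array","items":{"type":"array"}},"grip":{"type":"number"}},"required":["rows"]}

```bash
mkdir -p pics; cat > h.py <<'E'
import numpy as np, cv2
from bench import arm
from scipy.spatial.transform import Rotation as R
def px(cam,dep,u,v,r=2):
    i=arm.camera_info(cam); p=dep[int(v)-r:int(v)+r+1,int(u)-r:int(u)+r+1]; p=p[p>0]; z=np.median(p)
    c=np.array([(u-i['cx'])/i['fx']*z,(v-i['cy'])/i['fy']*z,z,1]); return (np.array(i['extrinsics'])@c)[:3]
def cloud(cam,dep):
    i=arm.camera_info(cam); v,u=np.mgrid[:384,:512]; z=dep
    c=np.stack([(u-i['cx'])/i['fx']*z,(v-i['cy'])/i['fy']*z,z,np.ones_like(z)],-1)
    return (c@np.array(i['extrinsics']).T)[...,:3]
def rel(p):
    s=arm.read_state(); return R.from_quat(s['ee_rot']).inv().apply(np.array(p)-s['position'])/250
E
python3 - <<'E'
from h import *
ims=[]
for c in ['scene','side']:
    im,d=arm.get_image(c); np.save(c+'.npy',d); cv2.imwrite(f'pics/{c}0.png',im)
    for q in ['shaker','grip_mid','lever_tab','jar','brush','marker','pressure_plate']:
        for r in arm.spot_in(c,q)[:2]:
            print(c,q,round(r['score'],2),np.round(r['position']),np.round(px(c,d,*r['position'])))
print(arm.read_state())
E
```

```text
scene shaker 0.66 [257. 211.] [ 516. -194.   -2.]
scene jar 0.65 [229. 220.] [ 409. -220.   53.]
scene jar 0.4 [234. 172.] [ 395. -263.  221.]
scene brush 0.63 [236. 266.] [ 362. -298.    5.]
scene marker 0.58 [202. 267.] [ 308. -250.   -0.]
side shaker 0.83 [220. 204.] [ 531. -253.  117.]
side grip_mid 0.96 [239. 166.] [ 479. -276.  211.]
side lever_tab 0.67 [264. 235.] [ 431. -194.   50.]
side jar 0.95 [265. 236.] [ 429. -189.   50.]
side jar 0.5 [227. 196.] [ 512. -293.  108.]
side brush 0.59 [276. 216.] [ 373. -304.   10.]
side marker 0.74 [298. 230.] [ 325. -239.    5.]
side pressure_plate 0.64 [222. 192.] [ 527. -248.  161.]
{'clock': 0.8, 'joints': array([-8.81390618e-01,  3.84685897e-01,  7.92434201e-03, -1.78083893e-05,
       -1.19401000e+00, -2.58581077e-01]), 'joint_vel': array([ 3.27271304e-04,  3.71077303e-05, -2.26442816e-04, -1.53491789e-04,
       -4.31470247e-04,  2.39299179e-04]), 'joint_efforts': array([ 5.03300748e-05, -3.92030060e+01,  1.88610309e+01,  4.19033155e+00,
       -2.01748562e-04,  9.70490930e-06]), 'position': array([ 261.02375846, -567.86573122,  231.3274985 ]), 'ee_rot': array([-2.13747033e-01,  9.76889045e-01, -7.23988856e-06,  1.30195954e-05]), 'contact_force': array([-0.16249744,  0.35020587, -0.09246152]), 'wrist_torque': array([ 0.00879388,  0.01243406, -0.00316479]), 'grasp_force': 0.0, 'gripper_width': 85.64211157525523}
```

```bash
python3 -c "
import cv2,numpy as np
print(cv2.imwrite('pics/both.png',cv2.resize(np.vstack([cv2.imread('pics/scene0.png'),cv2.imread('pics/side0.png')]),(400,600))))"
```

```text
True
```

View pics/scene0.png

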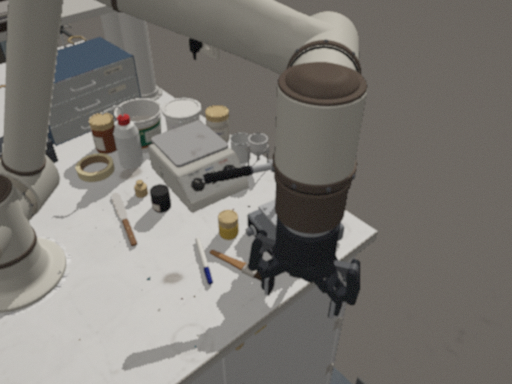

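View pics/side0.png

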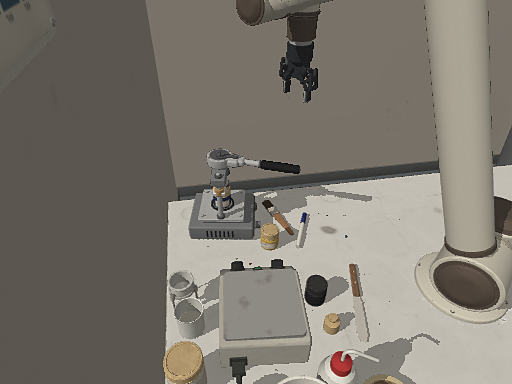

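The side view shows the shaker at about (222,205). The handle runs from its head at (220,157) to the grip's end at (298,169), and the jar, brush and marker lie in front. The scene view has the grip from (195,184) to (255,173), with the head hidden by the arm.

```bash
python3 - <<'E'
from h import *
for c in ['side','scene']:
    d=np.load(c+'.npy'); P=cloud(c,d); im=cv2.imread(f'pics/{c}0.png')
    m=(d>0)&(P[...,2]>198)&(P[...,2]<260)&(P[...,0]>330)&(P[...,0]<620)&(P[...,1]>-380)&(P[...,1]<-180)
    Q=P[m]; dark=im[m].max(1)<60
    print(c,len(Q),Q.min(0),Q.max(0)); 
    G=Q[dark]; 
    mu=G.mean(0); w=np.linalg.svd(G-mu)[2][0]; t=(G-mu)@w; print('dark',len(G),mu,w,np.percentile(t,[1,99]), np.median(G[:,2]))
    if c=='side':
        for z in range(150,260,8):
            mm=(d>0)&(P[...,2]>z)&(P[...,2]<=z+8)&(P[...,0]>480)&(P[...,0]<620)&(P[...,1]>-350)&(P[...,1]<-180)
            if mm.sum(): print(z,mm.sum(),P[mm].mean(0).round(),P[mm].min(0).round(),P[mm].max(0).round())
        # box
        mm=(d>0)&(P[...,2]>45)&(P[...,2]<60)&(P[...,0]>430)&(P[...,0]<660)&(P[...,1]>-400)&(P[...,1]<-150)
        b=P[mm][:,:2].astype(np.float32); print(cv2.minAreaRect(b))
        i=im[140:260,170:330]; cv2.imwrite('pics/s1.png',cv2.resize(i,(800,600),interpolation=cv2.INTER_CUBIC))
E
```

```text
side 1232 [ 340.33967795 -342.42816143  198.01507872] [ 554.25686197 -220.96753663  249.73576909]
dark 431 [ 405.40293153 -250.23881478  220.84127182] [-0.93496029  0.35452471 -0.01270808] [-127.91473282   64.90836102] 222.6077985258932
150 55 [ 531. -257.  155.] [ 510. -303.  150.] [ 548. -245.  158.]
158 47 [ 532. -253.  163.] [ 519. -272.  158.] [ 544. -246.  166.]
166 15 [ 534. -255.  169.] [ 527. -262.  166.] [ 541. -249.  172.]
174 34 [ 520. -282.  179.] [ 500. -317.  175.] [ 551. -244.  182.]
182 50 [ 531. -252.  186.] [ 505. -311.  182.] [ 552. -243.  190.]
190 64 [ 531. -253.  195.] [ 509. -291.  190.] [ 552. -243.  198.]
198 147 [ 530. -269.  200.] [ 509. -297.  198.] [ 549. -244.  205.]
206 78 [ 523. -280.  210.] [ 481. -306.  206.] [ 554. -254.  214.]
214 91 [ 517. -283.  218.] [ 481. -304.  214.] [ 553. -274.  222.]
222 295 [ 519. -302.  227.] [ 480. -342.  222.] [ 554. -274.  230.]
230 60 [ 506. -294.  232.] [ 481. -301.  230.] [ 531. -287.  237.]
238 11 [ 526. -291.  242.] [ 521. -294.  238.] [ 531. -290.  244.]
246 14 [ 526. -294.  247.] [ 521. -301.  246.] [ 531. -290.  250.]
((513.0133056640625, -294.19097900390625), (174.1240234375, 196.89486694335938), 79.91714477539062)
scene 714 [ 339.88152368 -299.72652635  203.84789521] [ 477.55376426 -226.70261195  226.27548096]
dark 441 [ 383.13781456 -256.39259888  219.60963825] [-0.91296287  0.40803637 -0.00226287] [-47.10598662  44.78820231] 220.3545534328133
```

View pics/s1.png

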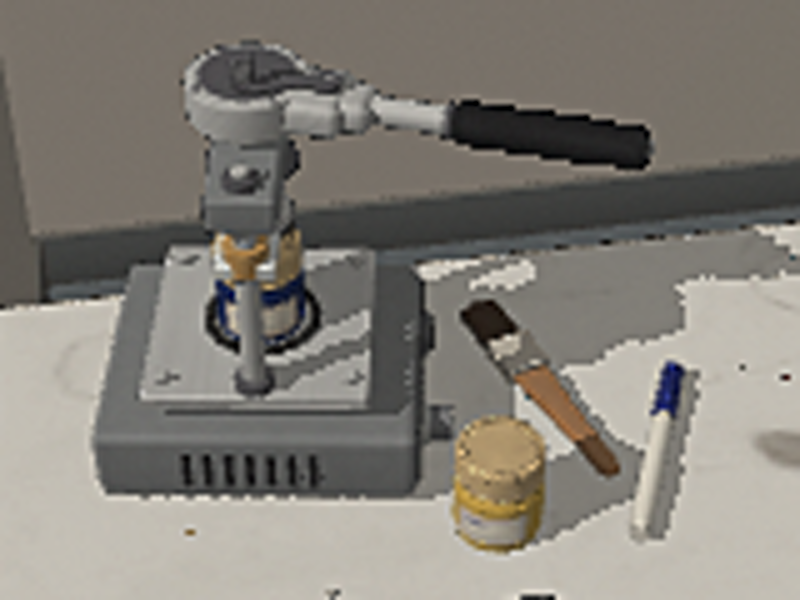

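The crop shows the head with the lever on top at about (290,80), the grip from (450,120) to (650,150), the jar at (265,290), and the bystanders in front. Next I plan a wrist-camera look from above.

```bash
python3 - <<'E'
from h import *
s=arm.read_state(); E=np.array(arm.camera_info('wrist')['extrinsics']); T=R.from_quat(s['ee_rot'])
print('cam in tool',T.inv().apply(E[:3,3]-s['position']).round(),(T.inv().as_matrix()@E[:3,:3]).round(2), arm.camera_info('wrist')['fx'])
print(T.as_matrix().round(3))
for p in [(470,-290,400),(500,-300,400)]: print(rel(p).round(3))
E
```

```text
cam in tool [  73.    1. -141.] [[-0.   -0.96 -0.28]
 [ 1.   -0.    0.  ]
 [-0.   -0.28  0.96]] 322.3069864330287
[[-0.909 -0.418  0.   ]
 [-0.418  0.909 -0.   ]
 [-0.    -0.    -1.   ]]
[-1.224  0.661 -0.675]
[-1.316  0.574 -0.675]
```

arm_command --rows '[[[0,0,-0.2],[0,0,0.04]],[[-0.05,0.03,-0.4],[0,0,0.08]],[[-0.2,0.1,-0.55],[0,0,0.12]],[[-0.4,0.2,-0.56],[0,0,0.16]],[[-0.58,0.28,-0.56],[0,0,0.2]]]'

```text
clock: 1.3
position: [357.1, -451.4, 373.4]
ee_rot: [0.102, 0.995, -0.001, 0.002]
contact_force: [0.7, -0.5, -0.4]
gripper_width: 85.6
grasp_force: 0.0
```

```bash
python3 - <<'E'
from h import *
s=arm.read_state(); print(s['position'],s['clock']); print(rel((480,-295,370)).round(3)); x=R.from_quat(s['ee_rot']).as_matrix()[:,0]; print(x, (np.degrees(np.arctan2(x[1],x[0]))-156)%360/180)
E
```

```text
[ 357.05660981 -451.44043334  373.40018027] 1.3
[-0.354  0.713  0.014]
[-0.97917504  0.20297494 -0.00417421] 0.06827176141040875
```

arm_command --rows '[[[-0.1,0.18,0.01],[0,0,0.03]],[[-0.2,0.36,0.01],[0,0,0.07]],[[-0.28,0.54,0.01],[0,0,0.07]],[[-0.35,0.71,0.01],[0,0,0.07]],[[-0.35,0.71,0.01],[0,0,0.07]]]' --grip 0

```text
clock: 1.8
position: [479.5, -291.1, 368.3]
ee_rot: [0.204, 0.979, 0.0, 0.0]
contact_force: [-1.3, -0.7, 0.6]
gripper_width: 12.0
grasp_force: 0.0
```

```bash
python3 - <<'E'
from h import *
im,d=arm.get_image('wrist'); np.save('w.npy',d); cv2.imwrite('pics/w0.png',im); P=cloud('wrist',d); np.save('wP.npy',P)
for q in ['grip_mid','lever_tab','ratchet','dir_lever','shaker']:
    for r in arm.spot_in('wrist',q)[:2]: print(q,round(r['score'],2),np.round(r['position']),px('wrist',d,*r['position']).round(1))
z=P[...,2]
m=(d>0)&(z>222)&(z<229)&(P[...,0]>450); print('head',m.sum(),cv2.minEnclosingCircle(P[m][:,:2].astype(np.float32)))
m=(d>0)&(z>238)&(z<252); Q=P[m]; print('tab',m.sum(),Q.mean(0),Q.min(0),Q.max(0))
m=(d>0)&(z>215)&(z<230)&(im.max(2)<60)&(np.hypot(P[...,0]-383,P[...,1]+256)<80); G=P[m]; mu=G.mean(0); w=np.linalg.svd(G[:,:2]-mu[:2],full_matrices=False)[2][0]; t=(G[:,:2]-mu[:2])@w
print('grip',len(G),mu,w,np.percentile(t,[1,99]))
m=(d>0)&(z>190)&(z<200); Q=P[m]; print('bar',m.sum(),cv2.minAreaRect(Q[:,:2].astype(np.float32)))
m=(d>0)&(z>62)&(z<75); Q=P[m]; print('plat',m.sum(),cv2.minAreaRect(Q[:,:2].astype(np.float32)))
E
```

```text
grip_mid 0.94 [261. 164.] [ 466.9 -286.5  222.4]
grip_mid 0.17 [261. 197.] [ 494.3 -298.1  229.3]
lever_tab 0.73 [265. 199.] [ 497.  -296.6  229.1]
lever_tab 0.69 [233.  23.] [ 308.  -258.3   11.8]
ratchet 0.68 [259. 164.] [ 465.5 -289.4  222.3]
dir_lever 0.79 [262. 195.] [ 491.9 -298.3  229.3]
shaker 0.7 [260. 168.] [ 468.7 -290.4  223.2]
head 3343 ((595.9663696289062, -199.57730102539062), 166.46090698242188)
tab 314 [ 683.82150248 -176.42612766  243.80932247] [ 517.93918557 -301.50865705  238.03346016] [ 739.9853216  -124.72255299  251.9766308 ]
grip 2616 [ 383.64790602 -251.02621582  222.58334849] [ 0.9120853 -0.4100005] [-41.00539156  44.92735481]
bar 2278 ((624.4337768554688, -244.5083465576172), (365.25042724609375, 123.9594955444336), 35.277740478515625)
plat 7136 ((561.7431030273438, -208.4793701171875), (472.56146240234375, 354.5614013671875), 89.8552474975586)
```

View pics/w0.png

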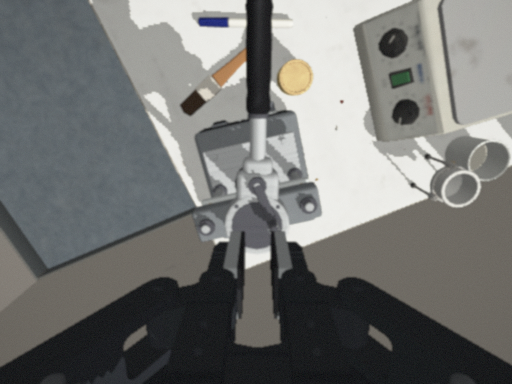

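The wrist view has the grip along column 258 (rows 0–112), the lever from its pin at (257,185) to a tab at about (270,222), and the head centred near (257,222). The brush (215,80), marker (245,22) and jar_b (295,77) lie below.

```bash
python3 - <<'E'
from h import *
P=np.load('wP.npy'); d=np.load('w.npy'); z=P[...,2]; near=(d>0)&(np.hypot(P[...,0]-519,P[...,1]+312)<45)
m=near&(z>221)&(z<228); c,r=cv2.minEnclosingCircle(P[m][:,:2].astype(np.float32)); print('head',m.sum(),c,r)
m=near&(z>236)&(z<252); Q=P[m]; print('tab',m.sum(),Q.mean(0),Q.min(0),Q.max(0))
h=np.array([-.912,.410]); n=np.array([.41,.912]) # tool +y
A=np.array([519.5,-312])
t=(Q[:,:2]-A); print('along',np.percentile(t@h,[2,50,98]),'lat',np.percentile(t@n,[2,50,98]))
for nm,p in dict(above=(A+h*0+n*50),pin=A+40*h).items(): print(nm,p, rel([*p,235]).round(3))
pin=P[185,257]; print(pin,(pin[:2]-A)@h,(pin[:2]-A)@n)
s=arm.read_state();print(s['gripper_width'],R.from_quat(s['ee_rot']).as_matrix().round(3))
# fingers in wrist cloud
m=(d>0)&(d<200); Q=rel(P[m])*250; print(Q.min(0),Q.max(0))
k=Q[:,2]>-30; print('tips',Q[k].min(0),Q[k].max(0))
E
```

```text
head 2685 (513.1336669921875, -309.3459777832031) 38.97138977050781
tab 90 [ 520.6105312  -296.28323475  242.60683622] [ 517.93918557 -301.50865705  236.23749334] [ 526.50108138 -292.41139638  246.32772099]
along [1.22521436 5.85934146 8.01771675] lat [10.28231055 14.58970407 19.58737808]
above [ 540.  -266.4] [-0.184  0.213  0.535]
pin [ 483.02 -295.6 ] [-0.024  0.014  0.535]
[ 482.75409008 -295.5399343   229.65802197] 40.2608967849888 -0.05424314506369018
0.20725011012026648 [[-0.913  0.407  0.   ]
 [ 0.407  0.913 -0.   ]
 [-0.    -0.    -1.   ]]
[-12.30534477 -56.09901099 -93.90121557] [21.57161549 63.0563969   1.88484819]
tips [-10.54483821 -16.24746515 -29.99691131] [12.50992074 23.41514129  1.88484819]
```

arm_command --rows '[[[-0.08,0.11,0.1],[0,0,0]],[[-0.17,0.215,0.25],[0,0,0]],[[-0.17,0.215,0.42],[0,0,0]],[[-0.17,0.215,0.54],[0,0,0]],[[-0.17,0.215,0.54],[0,0,0]]]' --grip 0

```text
clock: 2.6
position: [534.4, -263.4, 228.3]
ee_rot: [0.208, 0.978, 0.001, -0.005]
contact_force: [-0.5, -0.1, -0.2]
gripper_width: 0.2
grasp_force: 0.0
```

```bash
python3 - <<'E'
from h import *
s=arm.read_state(); A=np.array([519.5,-312]);h=np.array([-.912,.410]); n=np.array([.41,.912]);t=s['position'][:2]-A
print(t@h,t@n,s['position'][2],s['contact_force'])
im,d=arm.get_image('wrist'); cv2.imwrite('pics/w1.png',im); P=cloud('wrist',d)
m=(d>0)&(d<200); Q=rel(P[m])*250
for a in range(-40,8,6):
    k=(Q[:,2]>a)&(Q[:,2]<=a+6)
    if k.sum(): print(a,k.sum(),Q[k].min(0).round(),Q[k].max(0).round())
E
```

```text
6.311897627099204 50.42135973901879 228.30776850717132 [-0.48412603 -0.09040446 -0.19510301]
-40 736 [-10. -18. -40.] [ 14.  17. -34.]
-34 339 [  8. -14. -34.] [ 13.  13. -28.]
-28 469 [  7. -14. -28.] [ 13.  13. -22.]
-22 538 [ -4. -36. -22.] [ 13.  13. -16.]
-16 626 [ -8. -38. -16.] [ 13.  13. -10.]
-10 433 [ -9. -37. -10.] [13. 13. -4.]
-4 2302 [-25. -71.  -4.] [40.  6.  2.]
2 11878 [-31. -79.   2.] [111. -17.   8.]
```

View pics/w1.png

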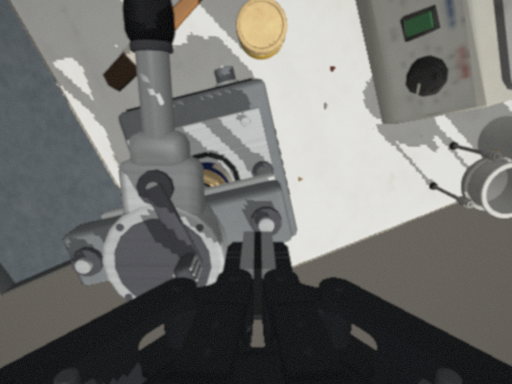

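The wrist view shows the shut fingers at (258,245) to the right of the head. The tab is at about (187,265), roughly 36 mm to the tool's −y side and level with the tips.

arm_command --rows '[[[-0.005,0,-0.008],[0,0,0]],[[-0.005,-0.03,-0.008],[0,0,0]],[[-0.005,-0.05,-0.008],[0,0,0]],[[-0.005,-0.07,-0.008],[0,0,0]],[[-0.005,-0.07,-0.008],[0,0,0]]]'

```text
clock: 3.15
position: [532.7, -280.3, 236.9]
ee_rot: [0.207, 0.978, 0.0, 0.002]
contact_force: [3.0, 2.2, 2.2]
gripper_width: -0.2
grasp_force: 2.1
```

arm_command --rows '[[[0,-0.025,0],[0,0,0]],[[0,-0.05,0],[0,0,0]],[[0,-0.075,0],[0,0,0]],[[0,-0.1,0],[0,0,0]],[[0,-0.1,0],[0,0,0]]]'

```text
clock: 3.65
position: [520.1, -303.5, 234.9]
ee_rot: [0.208, 0.978, -0.0, -0.001]
contact_force: [1.0, -0.2, -0.2]
gripper_width: 0.1
grasp_force: 0.0
```

```bash
python3 - <<'E'
from h import *
s=arm.read_state(); A=np.array([519.5,-312]);h=np.array([-.912,.410]); n=np.array([.41,.912]);t=s['position'][:2]-A
print(t@h,t@n,s['position'][2],s['contact_force'],s['contact_force'][:2]@n)
im,d=arm.get_image('wrist'); cv2.imwrite('pics/w2.png',im[100:330,100:400])
E
```

```text
2.9018898327086733 8.02910452766364 234.9022337290482 [ 0.99834794 -0.18193596 -0.23314253] 0.24339705425230154
```

View pics/w2.png

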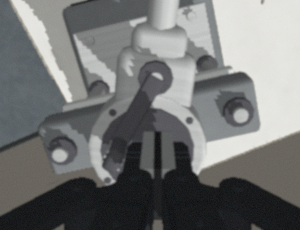

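The lever now points to the left, with its tab at crop (115,155) and pin at (155,75), so it has flipped. The fingers are free. I lift and re-measure the handle.

arm_command --rows '[[[0,0.01,-0.12],[0,0,0]],[[0.05,0,-0.24],[0,0,0]],[[0.2,-0.03,-0.3],[0,0,0]],[[0.36,-0.03,-0.3],[0,0,0]],[[0.36,-0.03,-0.3],[0,0,0]]]' --grip 0.42

```text
clock: 4.2
position: [432.0, -271.8, 311.5]
ee_rot: [0.207, 0.978, 0.0, -0.0]
contact_force: [-0.3, -1.4, 0.6]
gripper_width: 35.7
grasp_force: 0.0
```

```bash
cat > g.py <<'E'
from h import *
def grip(A=np.array([519.5,-312])):
    im,d=arm.get_image('wrist'); P=cloud('wrist',d); z=P[...,2]; r=np.hypot(P[...,0]-A[0],P[...,1]-A[1])
    T=rel(P.reshape(-1,3)).reshape(P.shape)*250
    m=(d>0)&(z>215)&(z<230)&(r>55)&(r<195)&(d>150); G=P[m][:,:2]-A
    # centreline direction by radius bins
    a=np.arctan2(G[:,1],G[:,0]); rr=r[m]; o=[]
    for lo in range(60,195,15):
        k=(rr>lo)&(rr<=lo+15)
        if k.sum()>10: o.append((lo,k.sum(),np.degrees(np.median(a[k])).round(2)))
    return im,o
E
python3 - <<'E'
from g import *
im,o=grip(); cv2.imwrite('pics/w3.png',im); print(o)
s=arm.read_state(); x=R.from_quat(s['ee_rot']).as_matrix()[:,0]; print(s['position'],np.degrees(np.arctan2(x[1],x[0])),s['gripper_width'])
E
```

```text
[(60, np.int64(367), np.float64(147.5)), (75, np.int64(331), np.float64(148.13)), (90, np.int64(386), np.float64(148.57)), (105, np.int64(540), np.float64(148.68)), (120, np.int64(560), np.float64(148.85)), (135, np.int64(616), np.float64(148.96)), (150, np.int64(664), np.float64(149.06)), (165, np.int64(668), np.float64(149.1)), (180, np.int64(666), np.float64(149.17))]
[ 434.14459348 -272.51889508  311.41591095] 156.08222652873914 35.78390748132113
```

View pics/w3.png

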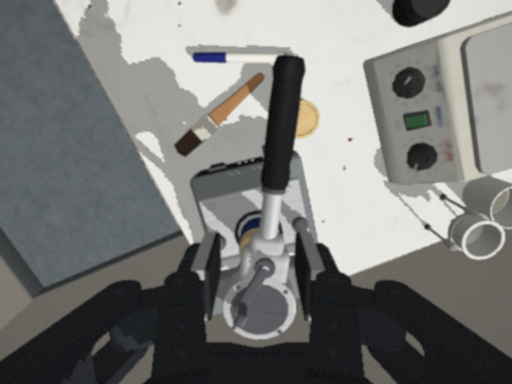

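The lever is plainly at tighten, with its tab at (238,320). The handle swung about 7° clockwise to 149° in world, with the grip from (275,185) to (290,60). Next I straddle the grip.

```bash
python3 - <<'E'
from h import *
s=arm.read_state(); print(rel((391.1,-234.9,192)).round(3),rel((391.1,-234.9,270)).round(3),s['joints'].round(2))
E
```

```text
[0.219 0.068 0.477] [0.219 0.068 0.165] [-0.24  0.14 -0.12 -0.   -1.3  -1.74]
```

arm_command --rows '[[[0.1,0.03,0.05],[0,0,0.02]],[[0.21,0.067,0.1],[0,0,0.037]],[[0.22,0.068,0.22],[0,0,0.037]],[[0.22,0.068,0.36],[0,0,0.037]],[[0.22,0.068,0.47],[0,0,0.037]]]'

```text
clock: 4.75
position: [392.8, -235.0, 191.3]
ee_rot: [0.264, 0.965, 0.0, -0.001]
contact_force: [0.2, 0.6, 0.4]
gripper_width: 35.8
grasp_force: 0.0
```

arm_command --rows '[[[0,0,0],[0,0,0]],[[0,0,0],[0,0,0]]]'

```text
clock: 4.95
position: [393.7, -235.7, 193.3]
ee_rot: [0.263, 0.965, -0.0, -0.0]
contact_force: [0.3, -0.1, 0.6]
gripper_width: 35.7
grasp_force: 0.0
```

```bash
python3 - <<'E'
from h import *
s=arm.read_state(); x=R.from_quat(s['ee_rot']).as_matrix()[:,0]; print(s['position'],np.degrees(np.arctan2(x[1],x[0])),s['gripper_width'],s['contact_force'],s['clock'])
for th in (.1,.2,.3,.4,.5,.6,.7,.75): print(th,round(.6*(np.cos(th)-1),3),round(.6*np.sin(th),3),round(th/np.pi,3))
E
```

```text
[ 393.6689575  -235.6586494   193.32036186] 149.4565100854252 35.65262377510497 [ 0.33084055 -0.05349379  0.63681188] 4.95
0.1 -0.003 0.06 0.032
0.2 -0.012 0.119 0.064
0.3 -0.027 0.177 0.095
0.4 -0.047 0.234 0.127
0.5 -0.073 0.288 0.159
0.6 -0.105 0.339 0.191
0.7 -0.141 0.387 0.223
0.75 -0.161 0.409 0.239
```

Now the back stroke, 1 rad anticlockwise.

arm_command --rows '[[[-0.003,-0.06,0],[0,0,-0.032]],[[-0.012,-0.119,0],[0,0,-0.064]],[[-0.027,-0.177,0],[0,0,-0.095]],[[-0.047,-0.234,0],[0,0,-0.127]],[[-0.073,-0.288,0],[0,0,-0.159]]]'

```text
clock: 5.45
position: [373.3, -307.7, 195.3]
ee_rot: [0.015, 1.0, -0.001, 0.002]
contact_force: [0.8, 1.6, 0.2]
gripper_width: 36.0
grasp_force: 0.8
```

arm_command --rows '[[[-0.003,-0.06,0],[0,0,-0.032]],[[-0.012,-0.119,0],[0,0,-0.064]],[[-0.027,-0.177,0],[0,0,-0.095]],[[-0.047,-0.234,0],[0,0,-0.127]],[[-0.073,-0.288,0],[0,0,-0.159]]]'

```text
clock: 5.95
position: [388.9, -380.3, 195.2]
ee_rot: [-0.233, 0.973, -0.001, 0.001]
contact_force: [0.1, 1.8, 0.7]
gripper_width: 35.9
grasp_force: 0.5
```

```bash
cat > st.py <<'E'
from g import *
A=np.array([520.3,-311])
s=arm.read_state(); M=R.from_quat(s['ee_rot']).as_matrix(); t=s['position'][:2]-A
print('tool yaw',np.degrees(np.arctan2(M[1,0],M[0,0])).round(1),'pos ang',np.degrees(np.arctan2(t[1],t[0])).round(1),'r',np.hypot(*t).round(1),'z',s['position'][2].round(1),'F tool',(M.T@s['contact_force']).round(2),s['clock'],s['joints'].round(2))
im,d=arm.get_image('wrist'); P=cloud('wrist',d); z=P[...,2]; V=P[...,:2]-A; r=np.hypot(V[...,0],V[...,1])
m=(d>0)&(z>212)&(z<230)&(r>60)&(r<100); a=np.degrees(np.arctan2(V[...,1],V[...,0])[m])%360
k=abs(a-np.degrees(np.arctan2(t[1],t[0]))%360)<15
print('handle',k.sum(),np.median(a[k]).round(2))
cv2.imwrite('pics/st.png',im)
E
python3 st.py
```

```text
tool yaw -153.1 pos ang -152.2 r 148.6 z 195.2 F tool [-0.89  1.58 -0.69] 5.95 [-0.48  0.28 -0.25  0.   -1.04 -0.63]
handle 0 nan
  return _methods._mean(a, axis=axis, dtype=dtype,
  ret = ret.dtype.type(ret / rcount)
```

Forward stroke, 1.0 rad first.

arm_command --rows '[[[-0.003,0.06,0],[0,0,0.032]],[[-0.012,0.119,0],[0,0,0.064]],[[-0.027,0.177,0],[0,0,0.095]],[[-0.047,0.234,0],[0,0,0.127]],[[-0.073,0.288,0],[0,0,0.159]]]'

```text
clock: 6.5
position: [372.6, -307.4, 194.8]
ee_rot: [0.02, 1.0, -0.002, 0.002]
contact_force: [1.7, -5.2, -2.3]
gripper_width: 36.0
grasp_force: 2.7
```

arm_command --rows '[[[-0.003,0.06,0],[0,0,0.032]],[[-0.012,0.119,0],[0,0,0.064]],[[-0.027,0.177,0],[0,0,0.095]],[[-0.047,0.234,0],[0,0,0.127]],[[-0.073,0.288,0],[0,0,0.159]]]'

```text
clock: 7.0
position: [392.5, -235.7, 194.7]
ee_rot: [0.266, 0.964, -0.001, 0.001]
contact_force: [-2.0, -5.3, -1.3]
gripper_width: 35.9
grasp_force: 2.7
```

```bash
python3 st.py 2>/dev/null
```

```text
tool yaw 149.1 pos ang 149.5 r 148.3 z 194.7 F tool [-0.94 -5.56  1.34] 7.0 [-0.18  0.13 -0.44  0.   -1.   -1.93]
handle 0 nan
```

arm_command --rows '[[[-0.003,0.06,0],[0,0,0.032]],[[-0.012,0.119,0],[0,0,0.064]],[[-0.027,0.177,0],[0,0,0.095]],[[-0.047,0.234,0],[0,0,0.127]],[[-0.073,0.288,0],[0,0,0.159]]]'

```text
clock: 7.55
position: [443.6, -182.9, 194.5]
ee_rot: [0.496, 0.869, -0.001, -0.001]
contact_force: [-5.5, -3.0, 3.6]
gripper_width: 36.2
grasp_force: 2.7
```

```bash
python3 st.py 2>/dev/null
```

```text
tool yaw 120.6 pos ang 120.9 r 149.3 z 194.5 F tool [ 0.26 -6.3  -3.62] 7.55 [-0.05  0.17 -0.39  0.   -1.01 -2.56]
handle 0 nan
```

arm_command --rows '[[[-0.003,-0.06,0],[0,0,-0.032]],[[-0.012,-0.119,0],[0,0,-0.064]],[[-0.027,-0.177,0],[0,0,-0.095]],[[-0.047,-0.234,0],[0,0,-0.127]],[[-0.073,-0.288,0],[0,0,-0.159]]]'

```text
clock: 8.1
position: [392.6, -235.7, 194.4]
ee_rot: [0.261, 0.965, 0.0, 0.002]
contact_force: [0.3, 0.4, -0.7]
gripper_width: 36.1
grasp_force: 0.0
```

arm_command --rows '[[[-0.003,-0.06,0],[0,0,-0.032]],[[-0.012,-0.119,0],[0,0,-0.064]],[[-0.027,-0.177,0],[0,0,-0.095]],[[-0.047,-0.234,0],[0,0,-0.127]],[[-0.073,-0.288,0],[0,0,-0.159]]]'

```text
clock: 8.6
position: [371.8, -307.1, 194.4]
ee_rot: [0.014, 1.0, -0.0, 0.002]
contact_force: [0.0, 1.4, 0.6]
gripper_width: 36.0
grasp_force: 0.8
```

arm_command --rows '[[[-0.003,-0.06,0],[0,0,-0.032]],[[-0.012,-0.119,0],[0,0,-0.064]],[[-0.027,-0.177,0],[0,0,-0.095]],[[-0.047,-0.234,0],[0,0,-0.127]],[[-0.073,-0.288,0],[0,0,-0.159]]]'

```text
clock: 9.1
position: [387.4, -379.8, 194.2]
ee_rot: [-0.233, 0.972, -0.001, 0.001]
contact_force: [0.6, 1.4, 0.2]
gripper_width: 35.8
grasp_force: 0.5
```

```bash
python3 st.py 2>/dev/null
python3 -c "
import numpy as np
for th in (.04,.08,.12,.16,.2,.05,.1,.15,.25): print(th,round(.6*(np.cos(th)-1),4),round(.6*np.sin(th),4),round(th/np.pi,4))"
```

```text
tool yaw -153.0 pos ang -152.6 r 149.6 z 194.2 F tool [-1.21  0.97 -0.22] 9.1 [-0.48  0.27 -0.25 -0.   -1.04 -0.62]
handle 0 nan
0.04 -0.0005 0.024 0.0127
0.08 -0.0019 0.0479 0.0255
0.12 -0.0043 0.0718 0.0382
0.16 -0.0077 0.0956 0.0509
0.2 -0.012 0.1192 0.0637
0.05 -0.0007 0.03 0.0159
0.1 -0.003 0.0599 0.0318
0.15 -0.0067 0.0897 0.0477
0.25 -0.0187 0.1484 0.0796
```

arm_command --rows '[[[-0.001,0.03,0],[0,0,0.016]],[[-0.003,0.06,0],[0,0,0.032]],[[-0.007,0.09,0],[0,0,0.048]],[[-0.012,0.119,0],[0,0,0.064]],[[-0.019,0.148,0],[0,0,0.08]]]'

```text
clock: 9.65
position: [374.9, -343.6, 194.1]
ee_rot: [-0.106, 0.994, -0.001, 0.001]
contact_force: [-0.1, 0.2, -1.1]
gripper_width: 35.7
grasp_force: 0.0
```

```bash
python3 st.py 2>/dev/null
```

```text
tool yaw -167.9 pos ang -167.4 r 149.0 z 194.1 F tool [0.1  0.2  1.06] 9.65 [-0.42  0.22 -0.33 -0.   -1.02 -0.94]
handle 0 nan
```

arm_command --rows '[[[-0.0005,0.024,0],[0,0,0.013]],[[-0.002,0.048,0],[0,0,0.025]],[[-0.004,0.072,0],[0,0,0.038]],[[-0.008,0.096,0],[0,0,0.051]],[[-0.012,0.119,0],[0,0,0.064]]]'

```text
clock: 10.2
position: [371.9, -315.2, 194.1]
ee_rot: [-0.006, 1.0, -0.002, 0.001]
contact_force: [0.3, -5.5, -2.1]
gripper_width: 36.0
grasp_force: 2.7
```

```bash
python3 st.py 2>/dev/null
```

```text
tool yaw -179.3 pos ang -178.4 r 148.5 z 194.1 F tool [-0.21 -5.54  2.13] 10.2 [-0.37  0.18 -0.38  0.   -1.01 -1.19]
handle 0 nan
```

Driving again at about 5.5 N, which is plain running. I continue in 0.2 rad steps.

arm_command --rows '[[[-0.0005,0.024,0],[0,0,0.013]],[[-0.002,0.048,0],[0,0,0.025]],[[-0.004,0.072,0],[0,0,0.038]],[[-0.008,0.096,0],[0,0,0.051]],[[-0.012,0.119,0],[0,0,0.064]]]'

```text
clock: 10.75
position: [374.0, -285.3, 194.1]
ee_rot: [0.094, 0.996, -0.001, 0.001]
contact_force: [-1.3, -5.7, -0.3]
gripper_width: 35.9
grasp_force: 2.7
```

```bash
python3 st.py 2>/dev/null
```

```text
tool yaw 169.2 pos ang 170.0 r 148.5 z 194.1 F tool [ 0.18 -5.86  0.32] 10.75 [-0.3   0.15 -0.42  0.   -1.   -1.46]
handle 0 nan
```

arm_command --rows '[[[-0.0005,0.024,0],[0,0,0.013]],[[-0.002,0.048,0],[0,0,0.025]],[[-0.004,0.072,0],[0,0,0.038]],[[-0.008,0.096,0],[0,0,0.051]],[[-0.012,0.119,0],[0,0,0.064]]]'

```text
clock: 11.3
position: [382.0, -256.4, 194.0]
ee_rot: [0.193, 0.981, -0.001, -0.0]
contact_force: [-2.5, -4.4, 1.0]
gripper_width: 35.6
grasp_force: 2.7
```

```bash
python3 st.py 2>/dev/null
```

```text
tool yaw 157.7 pos ang 158.5 r 148.7 z 194.0 F tool [ 0.66 -4.98 -0.97] 11.3 [-0.24  0.14 -0.44  0.   -1.   -1.73]
handle 0 nan
```

arm_command --rows '[[[-0.0005,0.024,0],[0,0,0.013]],[[-0.002,0.048,0],[0,0,0.025]],[[-0.004,0.072,0],[0,0,0.038]],[[-0.008,0.096,0],[0,0,0.051]],[[-0.012,0.119,0],[0,0,0.064]]]'

```text
clock: 11.85
position: [395.5, -229.9, 193.9]
ee_rot: [0.291, 0.957, -0.001, -0.001]
contact_force: [-4.4, -4.8, 4.0]
gripper_width: 36.1
grasp_force: 2.7
```

```bash
python3 st.py 2>/dev/null
```

```text
tool yaw 146.2 pos ang 147.0 r 148.9 z 193.9 F tool [ 0.98 -6.48 -3.98] 11.85 [-0.17  0.13 -0.44  0.   -1.   -1.99]
handle 0 nan
```

arm_command --rows '[[[0,0.012,0],[0,0,0.0064]],[[-0.0005,0.024,0],[0,0,0.0127]],[[-0.001,0.036,0],[0,0,0.019]],[[-0.002,0.048,0],[0,0,0.0255]],[[-0.003,0.06,0],[0,0,0.032]]]'

```text
clock: 12.4
position: [404.3, -217.8, 193.6]
ee_rot: [0.338, 0.941, -0.001, -0.001]
contact_force: [-4.5, -3.1, 3.9]
gripper_width: 35.9
grasp_force: 2.7
```

```bash
python3 st.py 2>/dev/null
```

```text
tool yaw 140.5 pos ang 141.2 r 148.9 z 193.6 F tool [ 1.48 -5.29 -3.85] 12.4 [-0.14  0.14 -0.44  0.   -1.   -2.12]
handle 0 nan
```

arm_command --rows '[[[0,0.012,0],[0,0,0.0064]],[[-0.0005,0.024,0],[0,0,0.0127]],[[-0.001,0.036,0],[0,0,0.019]],[[-0.002,0.048,0],[0,0,0.0255]],[[-0.003,0.06,0],[0,0,0.032]]]'

```text
clock: 12.95
position: [414.3, -206.5, 193.3]
ee_rot: [0.385, 0.923, -0.001, -0.001]
contact_force: [-5.4, -3.3, 3.9]
gripper_width: 35.8
grasp_force: 2.7
```

```bash
python3 st.py 2>/dev/null
```

```text
tool yaw 134.7 pos ang 135.4 r 148.9 z 193.3 F tool [ 1.46 -6.12 -3.9 ] 12.95 [-0.11  0.14 -0.43  0.   -1.   -2.25]
handle 0 nan
```

arm_command --rows '[[[0,0.012,0],[0,0,0.0064]],[[-0.0005,0.024,0],[0,0,0.0127]],[[-0.001,0.036,0],[0,0,0.019]],[[-0.002,0.048,0],[0,0,0.0255]],[[-0.003,0.06,0],[0,0,0.032]]]'

```text
clock: 13.5
position: [425.3, -196.3, 193.1]
ee_rot: [0.431, 0.902, -0.001, -0.001]
contact_force: [-5.4, -2.9, 3.2]
gripper_width: 36.3
grasp_force: 2.7
```

```bash
python3 st.py 2>/dev/null
```

```text
tool yaw 129.0 pos ang 129.6 r 148.9 z 193.1 F tool [ 1.12 -6.07 -3.2 ] 13.5 [-0.08  0.15 -0.42  0.   -1.   -2.38]
handle 0 nan
```

arm_command --rows '[[[0,0.012,0],[0,0,0.0064]],[[-0.0005,0.024,0],[0,0,0.0127]],[[-0.001,0.036,0],[0,0,0.019]],[[-0.002,0.048,0],[0,0,0.0255]],[[-0.003,0.06,0],[0,0,0.032]]]'

```text
clock: 14.05
position: [437.3, -187.3, 192.9]
ee_rot: [0.476, 0.88, -0.001, -0.002]
contact_force: [-5.5, -1.6, 4.1]
gripper_width: 36.1
grasp_force: 2.7
```

```bash
python3 st.py 2>/dev/null
```

```text
tool yaw 123.2 pos ang 123.9 r 149.0 z 192.9 F tool [ 1.72 -5.48 -4.07] 14.05 [-0.06  0.17 -0.4  -0.   -1.01 -2.5 ]
handle 0 nan
```

arm_command --rows '[[[0,0.012,0],[0,0,0.0064]],[[-0.0005,0.024,0],[0,0,0.0127]],[[-0.001,0.036,0],[0,0,0.019]],[[-0.002,0.048,0],[0,0,0.0255]],[[-0.003,0.06,0],[0,0,0.032]]]'

```text
clock: 14.6
position: [450.2, -179.5, 192.7]
ee_rot: [0.519, 0.855, -0.001, -0.002]
contact_force: [-5.6, -0.6, 2.6]
gripper_width: 35.8
grasp_force: 2.7
```

```bash
python3 st.py 2>/dev/null
```

```text
tool yaw 117.4 pos ang 118.1 r 149.0 z 192.7 F tool [ 2.05 -5.29 -2.62] 14.6 [-0.04  0.18 -0.38 -0.   -1.01 -2.62]
handle 0 nan
```

Still only running force. Another back stroke of 1 rad, then forward again.

arm_command --rows '[[[-0.003,-0.06,0],[0,0,-0.032]],[[-0.012,-0.119,0],[0,0,-0.064]],[[-0.027,-0.177,0],[0,0,-0.095]],[[-0.047,-0.234,0],[0,0,-0.127]],[[-0.073,-0.288,0],[0,0,-0.159]]]'

```text
clock: 15.15
position: [397.4, -229.0, 193.3]
ee_rot: [0.289, 0.957, 0.001, 0.002]
contact_force: [0.9, 0.3, 0.0]
gripper_width: 35.8
grasp_force: 0.1
```

arm_command --rows '[[[-0.003,-0.06,-0.004],[0,0,-0.032]],[[-0.012,-0.119,-0.006],[0,0,-0.064]],[[-0.027,-0.177,-0.008],[0,0,-0.095]],[[-0.047,-0.234,-0.008],[0,0,-0.127]],[[-0.073,-0.288,-0.008],[0,0,-0.159]]]'

```text
clock: 15.65
position: [372.4, -299.2, 195.2]
ee_rot: [0.044, 0.999, 0.0, 0.002]
contact_force: [2.0, 1.0, 0.2]
gripper_width: 35.8
grasp_force: 0.8
```

```bash
python3 st.py 2>/dev/null
```

```text
tool yaw 175.0 pos ang 175.4 r 148.4 z 195.2 F tool [-1.88  1.16 -0.22] 15.65 [-0.34  0.16 -0.4  -0.   -1.   -1.32]
handle 0 nan
```

arm_command --rows '[[[-0.0005,0.024,0],[0,0,0.013]],[[-0.002,0.048,0],[0,0,0.025]],[[-0.004,0.072,0],[0,0,0.038]],[[-0.008,0.096,0],[0,0,0.051]],[[-0.012,0.119,0],[0,0,0.064]]]'

```text
clock: 16.2
position: [377.9, -269.5, 195.2]
ee_rot: [0.147, 0.989, -0.0, 0.001]
contact_force: [-0.6, -5.3, -2.1]
gripper_width: 35.8
grasp_force: 2.7
```

```bash
python3 st.py 2>/dev/null
```

```text
tool yaw 163.0 pos ang 163.8 r 148.3 z 195.2 F tool [-0.96 -5.29  2.13] 16.2 [-0.27  0.14 -0.43  0.   -1.   -1.6 ]
handle 0 nan
```

arm_command --rows '[[[0,0.012,0],[0,0,0.0064]],[[-0.0005,0.024,0],[0,0,0.0127]],[[-0.001,0.036,0],[0,0,0.019]],[[-0.002,0.048,0],[0,0,0.0255]],[[-0.003,0.06,0],[0,0,0.032]]]'

```text
clock: 16.75
position: [382.6, -256.0, 195.1]
ee_rot: [0.197, 0.981, -0.0, 0.001]
contact_force: [-1.5, -5.8, -0.7]
gripper_width: 35.9
grasp_force: 2.6
```

```bash
python3 st.py 2>/dev/null
```

```text
tool yaw 157.3 pos ang 158.2 r 148.3 z 195.1 F tool [-0.84 -5.89  0.74] 16.75 [-0.23  0.13 -0.44  0.   -1.   -1.73]
handle 0 nan
```

arm_command --rows '[[[0,0.012,0],[0,0,0.0064]],[[-0.0005,0.024,0],[0,0,0.0127]],[[-0.001,0.036,0],[0,0,0.019]],[[-0.002,0.048,0],[0,0,0.0255]],[[-0.003,0.06,0],[0,0,0.032]]]'

```text
clock: 17.3
position: [388.7, -242.3, 195.1]
ee_rot: [0.245, 0.969, -0.0, 0.0]
contact_force: [-1.3, -6.0, -1.5]
gripper_width: 35.9
grasp_force: 2.7
```

```bash
python3 st.py 2>/dev/null
```

```text
tool yaw 151.6 pos ang 152.4 r 148.5 z 195.1 F tool [-1.71 -5.84  1.49] 17.3 [-0.2   0.13 -0.44  0.   -1.   -1.87]
handle 0 nan
```

arm_command --rows '[[[0,0.012,0],[0,0,0.0064]],[[-0.0005,0.024,0],[0,0,0.0127]],[[-0.001,0.036,0],[0,0,0.019]],[[-0.002,0.048,0],[0,0,0.0255]],[[-0.003,0.06,0],[0,0,0.032]]]'

```text
clock: 17.85
position: [396.0, -229.4, 195.0]
ee_rot: [0.294, 0.956, -0.0, -0.0]
contact_force: [-2.7, -5.1, 0.8]
gripper_width: 35.8
grasp_force: 2.9
```

```bash
python3 st.py 2>/dev/null
```

```text
tool yaw 145.8 pos ang 146.7 r 148.6 z 195.0 F tool [-0.58 -5.74 -0.8 ] 17.85 [-0.17  0.13 -0.44  0.   -1.   -2.  ]
handle 0 nan
```

arm_command --rows '[[[0,0.012,0],[0,0,0.0064]],[[-0.0005,0.024,0],[0,0,0.0127]],[[-0.001,0.036,0],[0,0,0.019]],[[-0.002,0.048,0],[0,0,0.0255]],[[-0.003,0.06,0],[0,0,0.032]]]'

```text
clock: 18.4
position: [404.6, -217.4, 195.0]
ee_rot: [0.341, 0.94, -0.001, -0.001]
contact_force: [-2.3, -4.9, 1.1]
gripper_width: 35.8
grasp_force: 3.2
```

```bash
python3 st.py 2>/dev/null
```

```text
tool yaw 140.1 pos ang 141.0 r 148.8 z 195.0 F tool [-1.43 -5.22 -1.12] 18.4 [-0.14  0.13 -0.44  0.   -1.   -2.13]
handle 0 nan
```

arm_command --rows '[[[0,0.012,0],[0,0,0.0064]],[[-0.0005,0.024,0],[0,0,0.0127]],[[-0.001,0.036,0],[0,0,0.019]],[[-0.002,0.048,0],[0,0,0.0255]]]'

```text
clock: 18.85
position: [412.2, -208.6, 194.9]
ee_rot: [0.379, 0.925, -0.001, -0.001]
contact_force: [-3.4, -5.5, 1.6]
gripper_width: 35.9
grasp_force: 3.5
```

```bash
python3 st.py 2>/dev/null
```

```text
tool yaw 135.5 pos ang 136.6 r 148.9 z 194.9 F tool [-1.38 -6.31 -1.6 ] 18.85 [-0.11  0.14 -0.43  0.   -1.   -2.23]
handle 0 nan
```

arm_command --rows '[[[0,0.012,0],[0,0,0.0064]],[[-0.0005,0.024,0],[0,0,0.0127]],[[-0.001,0.036,0],[0,0,0.019]]]'

```text
clock: 19.2
position: [418.3, -202.4, 194.9]
ee_rot: [0.406, 0.914, -0.001, -0.002]
contact_force: [-5.5, -6.2, 1.2]
gripper_width: 36.0
grasp_force: 3.7
```

```bash
python3 st.py 2>/dev/null
```

```text
tool yaw 132.0 pos ang 133.2 r 149.0 z 194.9 F tool [-0.9  -8.19 -1.15] 19.2 [-0.1   0.15 -0.42  0.   -1.01 -2.31]
handle 0 nan
```

The push is at about 8 N, roughly 80–110 N on the jar, so I stop. I back off to mid-gap and lift clear.

arm_command --rows '[[[0,-0.015,0],[0,0,0]],[[0,-0.029,0],[0,0,0]],[[0,-0.029,0],[0,0,0]],[[0,-0.029,0],[0,0,0]]]'

```text
clock: 19.65
position: [414.8, -206.7, 195.1]
ee_rot: [0.406, 0.914, 0.0, 0.0]
contact_force: [-0.3, -2.1, 0.1]
gripper_width: 36.0
grasp_force: 1.0
```

```bash
python3 st.py 2>/dev/null
```

```text
tool yaw 132.1 pos ang 135.3 r 148.4 z 195.1 F tool [-1.33 -1.63 -0.15] 19.65 [-0.11  0.14 -0.43 -0.   -1.   -2.3 ]
handle 0 nan
```

arm_command --rows '[[[0,0,-0.06],[0,0,0]],[[0,0,-0.15],[0,0,0]],[[0,0,-0.28],[0,0,0]],[[0,0,-0.4],[0,0,0]],[[0,0,-0.4],[0,0,0]]]'

```text
clock: 20.2
position: [417.3, -207.0, 299.7]
ee_rot: [0.406, 0.914, 0.001, 0.005]
contact_force: [-0.1, -0.5, 0.1]
gripper_width: 36.1
grasp_force: 0.0
```

```bash
python3 - <<'E'
from h import *
s=arm.read_state(); print(s['position'],s['contact_force'],s['clock'])
im,d=arm.get_image('side'); a=cv2.resize(im[140:260,170:330],(500,375),interpolation=cv2.INTER_CUBIC)
w,_=arm.get_image('wrist'); cv2.imwrite('pics/end.png',np.hstack([a[:,:400],cv2.resize(w,(400,300))[:].copy() if 0 else cv2.resize(w,(400,375))]))
E
```

```text
[ 417.33385711 -207.00238959  299.65014102] [-0.14009457 -0.50255494  0.10155399] 20.2
```

View pics/end.png

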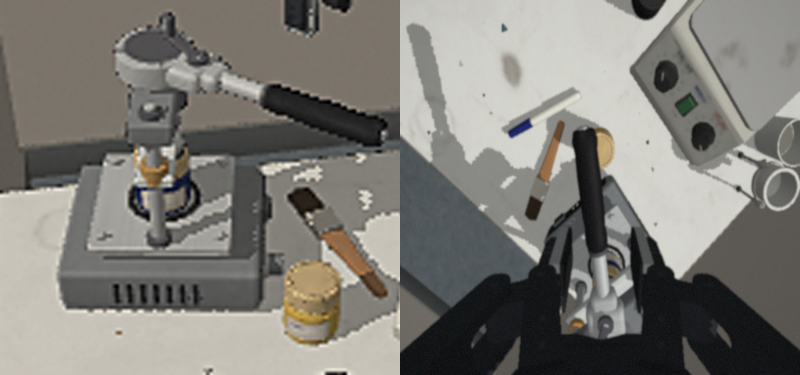

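The end view shows the pad on the lid with the jar upright in its nest, the gripper clear above the grip, and the brush, marker and jar_b in place.

arm_command --rows '[[[0,0,-0.1],[0,0,0]],[[0,0,-0.1],[0,0,0]],[[0,0,-0.1],[0,0,0]],[[0,0,-0.1],[0,0,0]],[[0,0,-0.1],[0,0,0]]]'

```text
clock: 20.8
position: [414.2, -206.5, 318.9]
ee_rot: [0.406, 0.914, -0.0, -0.001]
contact_force: [-0.2, -0.0, -0.2]
gripper_width: 36.0
grasp_force: 0.0
```

```bash
python3 -c "
from bench import arm
print(arm.job_done())"
```

```text
the job is handed in; nothing more can be done
None
```

I flipped the lever to tighten, felt the handle free-wheel on the back stroke, ran the pad down until the push reached about 8 N (an estimated 80–110 N on the jar), let go with the bystanders in place, and handed the job in at about 21 s; no verdict came back.

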